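# Set the tilt of a drilling table to its index tab and load the strip

### The arm

A 6-joint arm with a two-finger parallel gripper is mounted at the origin on a cart in front of the work surface, level with it; the furniture and walls round the work are solid. World frame = base frame: x ahead of the robot, y to its left, z up, the work surface at z = 0. Lengths are in m, angles in rad, forces in N, time in s.
With the tool pointing down it reaches from about 0.3 to 0.875 m from the base axis. Payload 6.4 kg.
Tool frame: the origin (TCP) lies midway between the tips of the shut fingers; the grasp point (between the pads) lies 19 mm behind it; z points along the fingers, y is the line along which they close (so a half turn about z gives the same grasp; the last joint's range is limited). The gripper opens to 85 mm and grips with 20 to 120 N. Pads are 22 mm wide; open, the fingers measure 114 mm over their backs; the gripper's body (76 mm by 85 mm) begins 54 mm behind the grasp point. The pads swing forward as they close: fully open they stand 13 mm farther back than shut.
Start: joints at [-1.374, 0.181, 1.607, -0, 1.354, -0.206], TCP at [0.225, -0.529, 0.231] pointing down, gripper open.
Joint ranges: [-2.99, 2.99], [-0.89, 2.07], [0.3, 2.58], [-1.14, 4.28], [0, 2.63], [-3.12, 3.12]. Speed limits (rad/s): [2.57, 2.57, 3.01, 3.14, 3.14, 3.14].

### API

Orientations are given as a unit quaternion [w, x, y, z].
In Python, from bench import ctrl gives the robot as it stands.
- The arm moves only by the tool drive_tool, never from a script. Its argument "plan" is a list that holds one entry, the list of rows, each a list of 4 numbers: the shift along the tool's x, y, z scaled (see below), then the turn about the tool's z scaled (see below). In form: [[[x, y, z, roll], ...]]. A call has 1 to 12 rows; each row is the pose to reach, as a shift and turn from the pose commanded when the call began, along the tool's axes at that moment, turning the shorter way round; what a row does not reach only later rows make up. The controller multiplies each number of a shift by 400 mm and each number of a turn by 180 degrees. A row lasts 1/12 s, in which the tool goes at most 41.7 mm and 7.16 degrees, less where a joint would pass 70% of its speed; a pose out of reach is approached as far as the arm can. A call with a number of a shift or a turn outside -1 to 1 is refused whole. A call with a gripper value outside its range is refused whole. "jaw" is the closure, from 0 (fully open) to 1 (shut), set as the call begins (left out, the last holds). The fingers move at their own pace and stop on an object; the grip force is fixed at half the most. Time passes only in rows, so rows that repeat a pose let the fingers close. It gives the time, the measured TCP pose, the force, the opening and the grip force at its end, in the units of the state.
- ctrl.get_obs(): the state, without advancing time (a new reading comes with each control period).
- ctrl.camera(name): name is "side" or "top"; returns (picture, depth): 400x640x3 uint8, red, green, blue; 400x640 float32, m along the optical axis (not along the pixel's ray), 0 where there is no reading.
- ctrl.camera_info(name): a dict with "camera_matrix" (3x3 intrinsics, pixels), "R" (3x3) and "t" (3): a world point X has camera coordinates R X + t. Camera axes: x right, y down, z forward; pixel columns grow to the right and rows downward; lengths in m; the calibration is good to about 2 mm. A picture is of the moment at which its call begins. camera_info takes no time and is no camera call.
- ctrl.hand_in(): hands the job in; it is judged then, once.
The state is a dict: "time_s": time; "q": joint angles; "dq": joint speeds; "joint_efforts": joint torques, N m; "eef_pos": TCP position; "eef_rot": TCP orientation; "wrist_force": force on the tool from outside, world axes, zero at the start; "torque": the same for the moment, N m; "opening": opening from 0.0 (shut) to 1.0 (fully open); "grasp_force": force on a finger pad.
Only numpy, scipy, OpenCV 4.12 (cv2) and the standard library are available. Lean on these libraries where they do the work, as an engineer would, in place of code of your own. Each camera call takes 0.05 s, during which the arm holds its last target. There are 200 camera calls.

### The job

Set up the tilting drilling table for an angled hole: turn its black knob until the pointer on the tilting top is in line with the index tab on the dial, and lay the long wooden strip from the tray flat on the tilting top, lengthways and centred, with its long side down against the ledge. Leave the index tab where it is clamped and the other pieces in the tray, and do not push about the tape measure or the tin that stand near the work.

Things in the scene. Friction and masses are not known exactly. Their poses are not given: they have to be found in the camera images.
- knob (a joint): angle of the knob (rad), 0.24 to 1.08 at the start. It grows when the knob is turned clockwise as seen looking down on its face along the shaft. Through a multi-start worm it tips the tilting top: tilt_table = knob / 6. Turning it takes about 0.3 N m; the worm holds wherever it is left.
- knob_grip (a point): middle of the gripping height of the black round knurled knob, on its axis; the knob is 50 mm across, 26 mm high (its face is 13 mm above this point). z = shaft axis, out of the face, leaning 35 degrees from vertical to the fixture's front (the robot's side); x and y turn with the knob. Room for open fingers all round. Highest: knob 187 mm, brass worm wheel beside it 153 mm above the worktop.
- tilt_table (a joint): tilt of the steel top (rad): 0 = level, grows as its front edge (the robot's side) goes down and the pointer leans to the front; it starts at 0.04 to 0.18. The pivot is level, along the fixture's y, 105 mm above the worktop. The worm locks it: it moves only by the knob.
- index_tab (a joint): angle of the index tab on the dial (rad), on the same scale and about the same pivot as tilt_table: pointer and tab are in line when the two are equal. 0.38 to 0.60; clamped, not to be moved.
- pointer_tip (a point): tip of the dark steel pointer, a flat arm on the right-hand end of the top, 84 mm from the pivot, sweeping over the rim of the 160 mm round dial; its z axis points from the pivot along the pointer. Moves with the top.
- tab_mark (a point): black line on the index tab, a small brass clip 14 mm wide on the dial's rim, 84 mm from the pivot; its z axis points from the pivot through the line.
- table_seat (a point): on the surface of the tilting top (bright steel, 120 x 194 mm), midway along the ledge and 17 mm up the slope from it; the strip's middle goes 9.5 mm above this point. Turns with the top: z out of the surface, x up the slope, y along the ledge to the left. The ledge is a dark bar 180 mm long, 6 mm high. At -y 102 mm stands the dial, 80 mm above the pivot; the knob is 150 mm off at +y.
- strip_mid (a point): centre of the long wooden strip, 34 (x) x 160 (y, its length) x 19 mm (z), about 50 g; it lies flat in the tray, at least 25 mm free on both long sides at its middle. It is the longest piece in the tray.
- long_strip: the same strip; origin at the centre of its underside, axes as strip_mid.
- tray: plywood tray 212 (x) x 282 (y) x 36 mm, walls and floor 6 mm thick, fixed; origin at the centre of its underside. Strip and sanding block lie side by side in it, lengthwise along its y, either one in front.
- sander: cork sanding block 61 x 110 x 32 mm in the tray; origin at its underside. Stays in the tray.
- short_a: short wooden offcut 32 x 55 x 20 mm in the tray; origin at its underside. Stays in the tray.
- short_b: short wooden offcut 40 x 55 x 18 mm in the tray; origin at its underside. Stays in the tray.
- tin: round open tin, 71 mm across and 56 mm high, standing on the worktop to the left of the fixture, behind the tray; origin at its underside. To be left alone.
- tape: pocket tape measure 34 x 90 x 68 mm on the worktop in front of the fixture; origin at its underside. To be left alone.
There are look-alikes about, which are no part of the job. Leave any blue look-alike of the short_a alone. Leave any blue look-alike of the short_b alone.

How it is judged:
At the end, for the whole second after the job is handed in: Pointer in line with the index tab within 1.5 degrees (2 mm at the rim); the strip lies still, flat on the tilting top, its long side within 5 mm of the ledge and within 4 degrees of parallel to it, its middle within 15 mm of the ledge's middle; the other three pieces are in the tray (angle between the z axis of pointer_tip and the z axis of tab_mark, either way round below 0.026 rad and x of strip_mid in the frame of table_seat between -0.004 and 0.005 m and y of strip_mid in the frame of table_seat between -0.015 and 0.015 m and z of strip_mid in the frame of table_seat between 0.006 and 0.013 m and angle between the y axis of strip_mid and the y axis of table_seat, either way round below 0.07 rad and angle between the z axis of strip_mid and the z axis of table_seat, either way round below 0.07 rad and linear speed of long_strip below 0.01 m/s and x of sander in the frame of tray between -0.106 and 0.106 m and y of sander in the frame of tray between -0.141 and 0.141 m and z of each of sander, short_a, short_b in the frame of tray below 0.05 m and x of short_a in the frame of tray between -0.106 and 0.106 m and y of short_a in the frame of tray between -0.141 and 0.141 m and x of short_b in the frame of tray between -0.106 and 0.106 m and y of short_b in the frame of tray between -0.141 and 0.141 m); the robot touches nothing.
It fails at once if the index tab is shifted on the dial by more than 2 mm (distance of tab_mark from where it was at the start of the episode above 0.002 m).
It fails at once if the tin is pushed more than 30 mm or tipped (distance of tin from where it was at the start of the episode above 0.03 m or angle between tin's own z axis and vertical above 0.4 rad).
It fails at once if the tape measure is pushed more than 30 mm (distance of tape from where it was at the start of the episode above 0.03 m).
It also fails if it takes over 64 s, if anything falls off the work surface, if the arm or the gripper's body presses on something with over 40 N, if the wrist force passes 120 N, or if a joint passes its speed limit or range.

## Working session

There is one attempt and no reset: what is moved stays moved. The work goes in short steps, Python scripts to look and compute and a tool call to move; the robot and the scene stay as the last step left them, time stands still between calls to the robot, and variables do not carry over. Pictures are saved under pics/ and viewed, at most 10 in all, crops included, and the job is handed in when it is done.

Besides the shell and the picture viewer there is one more tool, called after "Call:" by a JSON object that holds its "name" and its "arguments". drive_tool: Moves the arm, as the interface text tells. Its arguments: {"type":"object","properties":{"plan":{"type":"array"},"jaw":{"type":"number"}},"required":["plan"]}

```bash
ls; mkdir -p pics
cat > h.py <<'E'
import numpy as np, cv2
from bench import ctrl
def grab(n):
    im,d=ctrl.camera(n); i=ctrl.camera_info(n)
    K=np.array(i["camera_matrix"]);R=np.array(i["R"]);t=np.array(i["t"])
    v,u=np.indices(d.shape)
    c=np.stack([(u-K[0,2])/K[0,0]*d,(v-K[1,2])/K[1,1]*d,d],-1)
    X=(c-t)@R; X[d==0]=np.nan
    return im,d,X,(K,R,t)
def save(f,im): cv2.imwrite(f,cv2.cvtColor(im,cv2.COLOR_RGB2BGR))
def proj(P,cal):
    K,R,t=cal; c=R@np.asarray(P)+t; p=K@c; return p[:2]/p[2]
E
python3 - <<'E'
from h import *
for n in("top","side"):
    im,d,X,c=grab(n); save(f"pics/{n}0.png",im); np.savez(f"pics/{n}0.npz",im=im,X=X)
    print(n,-c[1].T@c[2],c[1][2])
o=ctrl.get_obs(); print(o["time_s"],o["eef_pos"],o["eef_rot"],o["opening"])
E
```

```text
pics
top [0.31614528 0.0864308  1.69673338] [ 0.13325457 -0.00826204 -0.99104741]
side [0.01057165 0.8047561  0.72787548] [ 0.47843521 -0.68913092 -0.54424106]
0.1 [ 0.22533096 -0.52847312  0.23047637] [-7.93420190e-04  9.79785384e-01  2.00049924e-01  1.13060002e-05] 0.9987542432050998
```

View pics/top0.png

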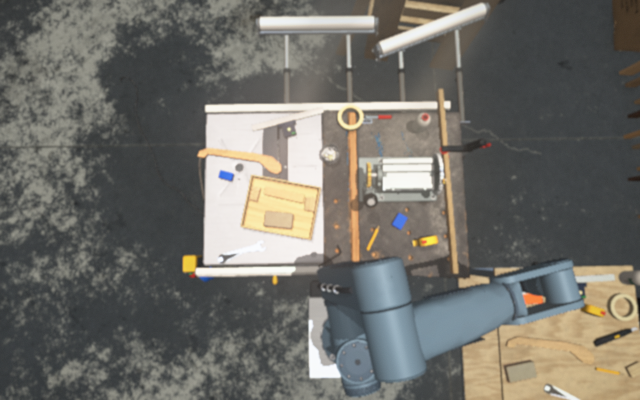

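View pics/side0.png

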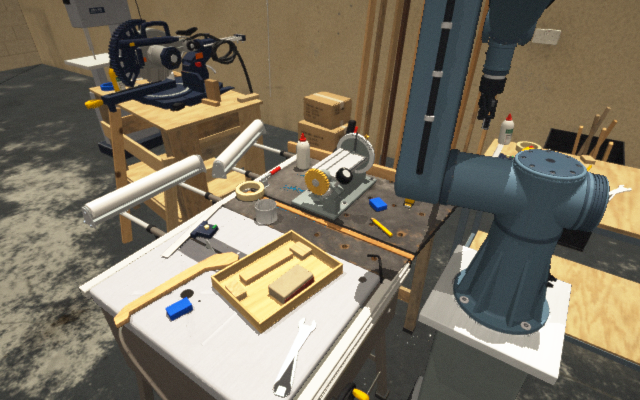

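Run:
```python
from h import *
t=np.load("pics/top0.npz");s=np.load("pics/side0.npz")
a=cv2.resize(t["im"][142:258,238:462],None,fx=3.4,fy=3.4,interpolation=cv2.INTER_CUBIC)
b=cv2.resize(s["im"][118:222,240:400],None,fx=5,fy=5,interpolation=cv2.INTER_CUBIC)
save("pics/a.png",a);save("pics/b.png",b)
X=t["X"]
for u,v in [(265,192),(282,196),(300,202),(278,220),(405,165),(405,180),(405,190),(371,200),(438,175),(427,240),(330,155),(250,178),(318,188),(308,238),(244,230),(400,220)]:
    print(u,v,X[v,u].round(3))
```

```text
265 192 [0.564 0.324 0.027]
282 196 [0.547 0.257 0.029]
300 202 [0.524 0.187 0.01 ]
278 220 [0.452 0.272 0.034]
405 165 [ 0.644 -0.216  0.123]
405 180 [ 0.589 -0.217  0.111]
405 190 [ 0.564 -0.232  0.02 ]
371 200 [ 0.507 -0.079  0.174]
438 175 [ 0.597 -0.329  0.161]
427 240 [ 0.363 -0.299  0.071]
330 155 [0.714 0.064 0.011]
250 178 [0.619 0.382 0.039]
318 188 [0.579 0.115 0.011]
308 238 [0.38  0.156 0.031]
244 230 [0.417 0.411 0.001]
400 220 [ 0.445 -0.209  0.014]
```

View pics/a.png

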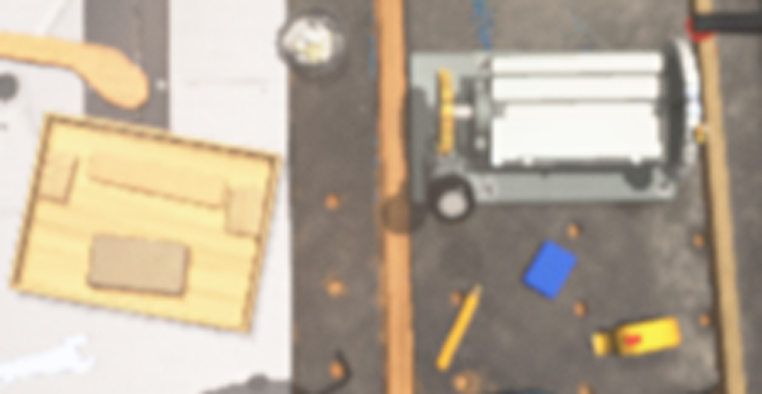

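View pics/b.png

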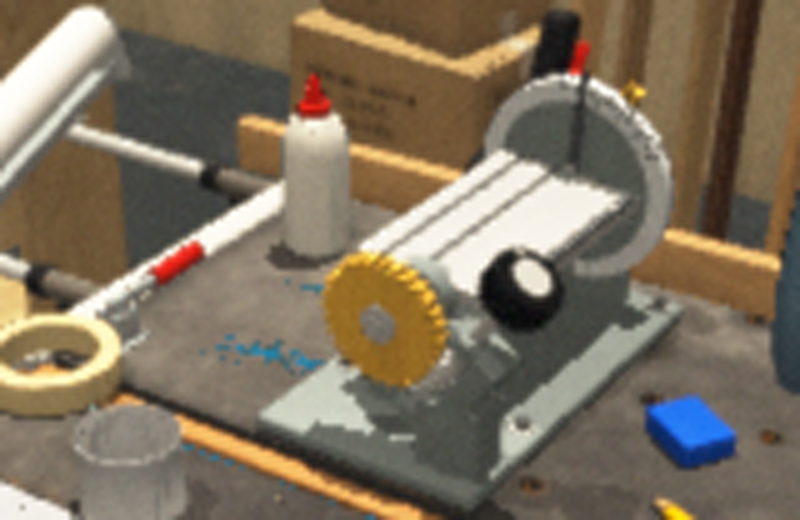

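Run:
```python
from h import *
t=np.load("pics/top0.npz");s=np.load("pics/side0.npz")
for n,D in(("top",t),("side",s)):
    X=D["X"];im=D["im"].astype(int)
    inb=lambda x0,x1,y0,y1,z0,z1:(X[...,0]>x0)&(X[...,0]<x1)&(X[...,1]>y0)&(X[...,1]<y1)&(X[...,2]>z0)&(X[...,2]<z1)
    w=inb(.45,.8,-.1,.1,-.03,.02); print(n,"worktop z",np.nanmedian(X[w][:,2]),X[w][:,2].std())
    # tray pieces
    for nm,z0,z1 in(("strip",.019,.031),("sander",.0325,.046)):
        m=inb(.35,.68,.1,.43,z0,z1).astype(np.uint8)
        k,l,st,ce=cv2.connectedComponentsWithStats(m,connectivity=4)
        for i in range(1,k):
            if st[i,4]>60:
                p=X[l==i]; r=cv2.minAreaRect(p[:,:2].astype(np.float32)*1000)
                print(nm,st[i,4],p.mean(0).round(4),"rect",np.round(r[0],1),np.round(r[1],1),round(r[2],1))
    # steel top
    m=inb(.5,.75,-.32,-.1,.07,.17)&(im.min(-1)>190)
    p=X[m];
    for _ in range(6):
        c=p.mean(0);nn=np.linalg.svd(p-c,full_matrices=False)[2][2];nn*=np.sign(nn[2])
        e=(X-c)@nn; p=X[m&(abs(e)<.005)]
    r=cv2.minAreaRect(p[:,:2].astype(np.float32)*1000)
    print("steel",len(p),c.round(4),nn.round(4),"tilt",np.arctan2(np.hypot(*nn[:2]),nn[2]).round(4),"dir",np.degrees(np.arctan2(nn[1],nn[0])).round(1),np.round(r[0],1),np.round(r[1],1),round(r[2],1),e[m&(abs(e)<.005)].std())
```

```text
top worktop z -0.00040463158331060454 0.006927949934575408
strip 108 [0.5633 0.3663 0.0256] rect [562.4 367.6] [33.5 54.9] 73.5
strip 311 [0.5568 0.2529 0.0251] rect [556.5 251.3] [159.2  34.4] 76.6
strip 121 [0.5171 0.1488 0.0243] rect [517.5 146.5] [43.2 55.8] 82.1
sander 368 [0.4562 0.2723 0.0377] rect [455.4 272.4] [109.4  61. ] 82.9
steel 1189 [ 0.6155 -0.2238  0.1158] [-7.390e-02 -3.000e-04  9.973e-01] tilt 0.074 dir -179.8 [ 613.8 -210.9] [215.2 118.9] 89.1 0.0025399559783097
side worktop z 0.0006646160074389016 0.006282148308274095
strip 605 [0.5472 0.1917 0.0248] rect [563.7 205.8] [330.8 157.5] 43.2
strip 589 [0.5548 0.2589 0.0254] rect [555.1 254. ] [162.   38.8] 77.1
strip 425 [0.4458 0.3317 0.0251] rect [449.2 328.4] [348.2 166.2] 42.3
strip 173 [0.4363 0.2949 0.0253] rect [433.7 290.6] [121.4  54.4] 53.8
strip 237 [0.5588 0.3711 0.0266] rect [561.3 369.5] [32.2 58.7] 74.8
sander 822 [0.4999 0.2826 0.0361] rect [505.7 265.2] [283.3 215.7] 78.8
sander 758 [0.4538 0.2783 0.0375] rect [455.3 274.3] [111.   61.2] 83.1
steel 522 [ 0.6183 -0.2262  0.1161] [-0.0699 -0.0036  0.9975] tilt 0.0701 dir -177.0 [ 621.3 -222.8] [191.9 109.1] 87.8 0.001401086508391302
```

Run:
```python
from h import *
for n in("top","side"):
    D=np.load(f"pics/{n}0.npz");X=D["X"];im=D["im"].astype(int)
    c=np.array([.6165,-.225,.116]);nn=np.array([-.072,-.0015,1]);nn/=np.linalg.norm(nn)
    i=ctrl.camera_info(n);K,R,t=map(np.array,(i["camera_matrix"],i["R"],i["t"]));C=-R.T@t
    v,u=np.indices(im.shape[:2]);ray=np.stack([(u-K[0,2])/K[0,0],(v-K[1,2])/K[1,1],np.ones(u.shape)],-1)@R
    s=((c-C)@nn)/(ray@nn);P=C+ray*s[...,None]
    g=im.min(-1).astype(float)
    # brightness profile along x for y bins, sampling image via projection onto plane
    def samp(x,y):
        z=c[2]-((x-c[0])*nn[0]+(y-c[1])*nn[1])/nn[2]
        q=np.stack([x,y,z],-1)@R.T+t; q=q@K.T; q=q[...,:2]/q[...,2:]
        return cv2.remap(g.astype(np.float32),q[...,0].astype(np.float32),q[...,1].astype(np.float32),1)
    xs=np.arange(.53,.71,.001)
    lo=[];hi=[]
    ys=np.arange(-.30,-.145,.01)
    for y in ys:
        p=samp(xs,np.full_like(xs,y)); b=p>150
        lo.append(xs[np.argmax(b)]);hi.append(xs[len(b)-1-np.argmax(b[::-1])])
    print(n,"lo",np.round(lo,3),"hi",np.round(hi,3)); print(np.polyfit(ys,lo,1),np.polyfit(ys,hi,1))
    y=-.22;print("prof",samp(xs[::3],np.full_like(xs[::3],y)).astype(int))
    ys=np.arange(-.36,-.08,.004)
    for x in(.6,.64):print("yprof",x,samp(np.full_like(ys,x),ys).astype(int))
    # dial points
    m=(X[...,0]>.5)&(X[...,0]<.72)&(X[...,1]<-.29)&(X[...,1]>-.37)&(X[...,2]>.13)&(X[...,2]<.21)
    p=X[m];print("dial",m.sum(),np.nanmedian(p,0))
    m2=(X[...,0]>.55)&(X[...,0]<.72)&(X[...,1]<-.02)&(X[...,1]>-.13)&(X[...,2]>.09)&(X[...,2]<.16)&(im[...,0]>im[...,2]+60)
    p=X[m2];print("brass",m2.sum(),p.mean(0),p.std(0))
    m3=(X[...,0]>.44)&(X[...,0]<.56)&(X[...,1]<-.02)&(X[...,1]>-.14)&(X[...,2]>.13)
    p=X[m3];print("knob",m3.sum(),p.mean(0),p.min(0),p.max(0))
```

```text
top lo [0.555 0.551 0.555 0.53  0.53  0.53  0.53  0.53  0.53  0.53  0.53  0.53
 0.53  0.53  0.53  0.53 ] hi [0.677 0.677 0.677 0.677 0.677 0.677 0.677 0.677 0.677 0.677 0.678 0.678
 0.678 0.677 0.678 0.679]
[-0.13573529  0.50389706] [0.00941176 0.67949265]
prof [[163]
 [163]
 [158]
 [141]
 [117]
 [ 99]
 [ 96]
 [109]
 [136]
 [172]
 [210]
 [236]
 [246]
 [246]
 [246]
 [246]
 [246]
 [246]
 [245]
 [245]
 [245]
 [245]
 [245]
 [245]
 [244]
 [243]
 [243]
 [243]
 [235]
 [215]
 [196]
 [192]
 [219]
 [235]
 [242]
 [243]
 [242]
 [241]
 [234]
 [218]
 [201]
 [200]
 [223]
 [236]
 [241]
 [240]
 [234]
 [214]
 [185]
 [155]
 [131]
 [126]
 [128]
 [129]
 [129]
 [128]
 [130]
 [130]
 [131]
 [133]]
yprof 0.6 [[199]
 [238]
 [230]
 [180]
 [113]
 [ 78]
 [ 72]
 [ 75]
 [ 88]
 [110]
 [128]
 [159]
 [208]
 [234]
 [241]
 [242]
 [243]
 [243]
 [242]
 [242]
 [243]
 [243]
 [243]
 [243]
 [243]
 [243]
 [244]
 [244]
 [244]
 [244]
 [244]
 [244]
 [243]
 [244]
 [244]
 [245]
 [245]
 [244]
 [244]
 [245]
 [244]
 [244]
 [244]
 [244]
 [244]
 [244]
 [244]
 [244]
 [244]
 [243]
 [243]
 [243]
 [243]
 [241]
 [236]
 [234]
 [232]
 [208]
 
[... 2074 characters left out ...]
[ 76]
 [ 77]
 [ 84]
 [103]
 [132]
 [174]
 [210]
 [227]
 [229]
 [230]
 [230]
 [230]
 [230]
 [230]
 [230]
 [230]
 [231]
 [231]
 [230]
 [230]
 [231]
 [230]
 [231]
 [231]
 [231]
 [231]
 [230]
 [231]
 [232]
 [232]
 [232]
 [232]
 [232]
 [233]
 [232]
 [232]
 [233]
 [234]
 [234]
 [234]
 [234]
 [235]
 [234]
 [235]
 [235]
 [235]
 [234]
 [233]
 [225]
 [222]
 [213]
 [179]
 [118]
 [ 70]
 [ 46]
 [ 43]
 [ 39]
 [ 37]
 [ 35]
 [ 35]
 [ 38]
 [ 36]
 [ 32]
 [ 35]]
dial 437 [ 0.60476212 -0.32824379  0.15519499]
brass 345 [ 0.6098349  -0.07270121  0.1220348 ] [0.02608929 0.00778632 0.01740404]
knob 230 [ 0.50598929 -0.06647243  0.16645664] [ 0.48392125 -0.09800471  0.13213244] [ 0.53716717 -0.04729588  0.1849519 ]
```

```bash
cat >> h.py <<'E'
def ray(u,v,n):
    i=ctrl.camera_info(n);K,R,t=map(np.array,(i["camera_matrix"],i["R"],i["t"]))
    r=R.T@np.linalg.solve(K,[u,v,1]); return -R.T@t,r/np.linalg.norm(r)
def yel(im,c0,c1,r0,r1,th=60):
    g=im[r0:r1,c0:c1].astype(float); w=np.clip(g[...,0]-g[...,2]-th,0,None); v,u=np.indices(w.shape)
    return (u*w).sum()/w.sum()+c0,(v*w).sum()/w.sum()+r0,w
def mv(p,ang):
    "numbers for a move: target world TCP p, world angle (deg) of the tool's y"
    from scipy.spatial.transform import Rotation as Ro
    o=ctrl.get_obs(); R=Ro.from_quat(np.roll(o["eef_rot"],-1)).as_matrix()
    d=R.T@(np.array(p)-o["eef_pos"])/.4; a=np.degrees(np.arctan2(R[1,1],R[0,1]))
    r=-((ang-a+180)%360-180)
    print("shift",d.round(4),"roll",round(r/180,4),"now",np.round(o["eef_pos"],4),"ang",a.round(2),"tiltz",R[2,2].round(4),"q6",o["q"][5].round(2))
E
python3 - <<'E'
from h import *
t=np.load("pics/top0.npz");s=np.load("pics/side0.npz")
u,v,w=yel(s["im"],358,376,128,146); print("side tab",u,v); print(w.astype(int)[2:16,2:16])
C,r=ray(u,v,"side")
for y in(-.325,-.33): k=(y-C[1])/r[1];P=C+k*r;print("tab on plane",y,P)
u,v,w=yel(t["im"],440,450,174,188,40); print("top tab",u,v); print(w.astype(int))
print("X side",s["X"][134:140,364:370,:].reshape(-1,3)[::5].round(3))
for n,D,u,v in(("top",t,371,202),("side",s,346,172)):
    print(n,"cap",np.nanmedian(D["X"][v-1:v+2,u-1:u+2].reshape(-1,3),0).round(4))
mv([.556,.2525,.25],-13.4)
E
```

```text
side tab 366.19256756756755 135.5427927927928
[[  0   0   0   0   0   0   0   0   0   0   0   0   0   0]
 [  0   0   0   0   0   0   0   0   0   0   0   0   0   0]
 [  0   0   0   0   0   0   0   0   0   0   0   0   0   0]
 [  0   0   0   0   0   0   2   0   0   0   0   0   0   0]
 [  0   0   0   0   0   7  49   8   0   0   0   0   0   0]
 [  0   0   0   0  12  51  62  76  32   0   0   0   0   0]
 [  0   0   0   0  47  28  49 118 108  21   0   0   0   0]
 [  0   0   0   0   0   2  49  60  29   0   0   0   0   0]
 [  0   0   0   0   0   0  33   7   0   0   0   0   0   0]
 [  0   0   0   0   0   0   0   0   0   0   0   0   0   0]
 [  0   0   0   0   0   0   0   0   0   0   0   0   0   0]
 [  0   0   0   0   0   0   0   0   0   0   0   0   0   0]
 [  0   0   0   0   0   0   0   0   0   0   0   0   0   0]
 [  0   0   0   0   0   0   0   0   0   0   0   0   0   0]]
tab on plane -0.325 [ 0.56611207 -0.325       0.19212515]
tab on plane -0.33 [ 0.56857074 -0.33        0.18975406]
top tab 446.5107772697583 180.51273677335075
[[ 0  0  0  0  0 18 38 43 44 34]
 [ 0  0  0  0  0 17 37 43 43 33]
 [ 0  0  0  0  0 15 36 41 44 34]
 [ 0  0  0  0  0 13 32 42 44 34]
 [ 0  0  0  6 17 16 29 42 45 35]
 [ 0  0  3 44 49 27 31 42 43 37]
 [ 0  0 12 68 62 30 33 43 43 36]
 [ 0  0 14 66 61 32 35 44 44 38]
 [ 0  0 11 60 63 40 36 43 44 41]
 [ 0  0  0 33 46 30 33 42 45 41]
 [ 0  0  0  0  8 12 29 40 43 43]
 [ 0  0  0  0  0  4 24 38 43 44]
 [ 0  0  0  0  0  4 24 39 44 44]
 [ 0  0  0  0  0  4 24 40 46 45]]
X side [[ 1.316 -1.807 -0.502]
 [ 1.412 -2.1   -0.628]
 [ 1.451 -2.161 -0.669]
 [ 0.568 -0.336  0.186]
 [ 0.572 -0.335  0.181]
 [ 0.576 -0.337  0.176]
 [ 0.575 -0.327  0.176]
 [ 1.42  -2.125 -0.688]]
top cap [ 0.5004 -0.079   0.1694]
side cap [ 0.5042 -0.077   0.1741]
shift [ 1.5259 -1.4722 -0.046 ] roll -0.2973 now [ 0.2253 -0.5285  0.2305] ang -66.92 tiltz -1.0 q6 -0.21
```

Call:
{"name": "drive_tool", "arguments": {"plan": [[[0.19,-0.18,-0.04,-0.1],[0.38,-0.37,-0.04,-0.2],[0.57,-0.55,-0.04,-0.297],[0.76,-0.735,-0.04,-0.297],[0.76,-0.735,-0.04,-0.297],[0.76,-0.735,-0.04,-0.297],[0.76,-0.735,-0.04,-0.297],[0.76,-0.735,-0.04,-0.297],[0.76,-0.735,-0.04,-0.297],[0.76,-0.735,-0.04,-0.297],[0.76,-0.735,-0.04,-0.297],[0.76,-0.735,-0.04,-0.297]]], "jaw": 0.43}}

```text
time_s: 1.1
eef_pos: [0.3903, -0.137, 0.2472]
eef_rot: [-0.0, 0.783, 0.621, 0.0]
wrist_force: [-0.1, -0.8, -0.4]
opening: 0.571
grasp_force: 0.0
```

```bash
python3 -c "
from h import *
mv([.556,.2525,.2],-13.4);print(ctrl.get_obs()['opening'])"
```

```text
shift [1.0425 0.1816 0.1182] roll 0.0014 now [ 0.3903 -0.137   0.2472] ang -13.16 tiltz -1.0 q6 -0.4
0.5712929575010728
```

Call:
{"name": "drive_tool", "arguments": {"plan": [[[0.25,0.05,0,0.001],[0.5,0.09,0,0.001],[0.75,0.14,0,0.001],[1.0,0.18,0.0,0.001],[1.0,0.18,0.1,0.001],[1.0,0.18,0.1,0.001],[1.0,0.18,0.1,0.001],[1.0,0.18,0.1,0.001],[1.0,0.18,0.1,0.001],[1.0,0.18,0.1,0.001],[1.0,0.18,0.1,0.001],[1.0,0.18,0.1,0.001]]]}}

```text
time_s: 2.1
eef_pos: [0.5534, 0.2323, 0.2054]
eef_rot: [-0.0, 0.786, 0.618, -0.001]
wrist_force: [-0.5, -0.1, -0.8]
opening: 0.569
grasp_force: 0.0
```

```bash
python3 -c "
from h import *
mv([.556,.2525,.015],-13.4)"
```

```text
shift [ 0.0515 -0.0046  0.476 ] roll -0.001 now [0.5534 0.2323 0.2054] ang -13.59 tiltz -1.0 q6 0.44
```

Call:
{"name": "drive_tool", "arguments": {"plan": [[[0.05,-0.005,0.05,0],[0.05,-0.005,0.14,0],[0.05,-0.005,0.24,0],[0.05,-0.005,0.34,0],[0.05,-0.005,0.42,0],[0.05,-0.005,0.45,0],[0.05,-0.005,0.465,0],[0.05,-0.005,0.475,0],[0.05,-0.005,0.476,0],[0.05,-0.005,0.476,0]]]}}

```text
time_s: 2.93
eef_pos: [0.5576, 0.2528, 0.0191]
eef_rot: [0.001, 0.786, 0.618, 0.002]
wrist_force: [0.0, 0.5, 0.3]
opening: 0.572
grasp_force: 0.0
```

```bash
python3 -c "
from h import *
mv([.556,.2525,.015],-13.4)
im,d,X,c=grab('side');save('pics/g.png',cv2.resize(im[200:340,180:360],None,fx=4,fy=4,interpolation=cv2.INTER_CUBIC))"
```

```text
shift [-0.0016 -0.0038  0.0103] roll -0.0015 now [0.5576 0.2528 0.0191] ang -13.67 tiltz -1.0 q6 0.47
```

View pics/g.png

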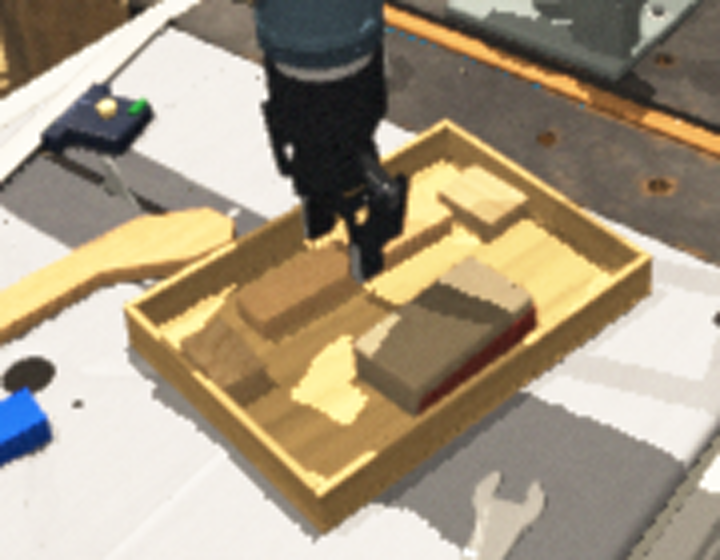

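Call:
{"name": "drive_tool", "arguments": {"plan": [[[0,0,0,0],[0,0,0,0],[0,0,0,0],[0,0,0,0],[0,0,0,0],[0,0,0,0],[0,0,0,0],[0,0,0,0]]], "jaw": 1}}

```text
time_s: 3.65
eef_pos: [0.5572, 0.2532, 0.0191]
eef_rot: [0.001, 0.786, 0.618, 0.001]
wrist_force: [-1.3, -0.9, 5.8]
opening: 0.372
grasp_force: 59.4
```

Call:
{"name": "drive_tool", "arguments": {"plan": [[[0,0,0,0],[0,0,0,0],[0,0,0.005,0],[0,0,0.01,0],[0,0,0.01,0],[0,0,0.01,0]]], "jaw": 0.43}}

```text
time_s: 4.15
eef_pos: [0.5554, 0.2527, 0.0124]
eef_rot: [-0.0, 0.786, 0.618, -0.0]
wrist_force: [-1.3, -0.2, 0.5]
opening: 0.574
grasp_force: 0.0
```

Call:
{"name": "drive_tool", "arguments": {"plan": [[[0,0,0,0],[0,0,0,0],[0,0,0,0],[0,0,0,0],[0,0,0,0],[0,0,0,0],[0,0,0,0]]], "jaw": 1}}

```text
time_s: 4.73
eef_pos: [0.556, 0.2528, 0.0131]
eef_rot: [0.0, 0.786, 0.618, 0.0]
wrist_force: [0.4, -0.6, 2.6]
opening: 0.375
grasp_force: 60.5
```

Call:
{"name": "drive_tool", "arguments": {"plan": [[[0,0,-0.03,0],[0,0,-0.08,0],[0,0,-0.15,0],[0,0,-0.23,0],[0,0,-0.31,0],[0,0,-0.39,0],[0,0,-0.44,0],[0,0,-0.48,0],[0,0,-0.5,0],[0,0,-0.5,0]]]}}

```text
time_s: 5.57
eef_pos: [0.5567, 0.2531, 0.2157]
eef_rot: [0.001, 0.786, 0.618, 0.002]
wrist_force: [-0.1, -0.4, -0.4]
opening: 0.384
grasp_force: 60.3
```

```bash
python3 -c "
from h import *
mv([.582,-.226,.215],-1)"
```

```text
shift [-1.1491e+00  3.4370e-01  8.0000e-04] roll -0.0702 now [0.5567 0.2531 0.2157] ang -13.64 tiltz -1.0 q6 0.47
```

Call:
{"name": "drive_tool", "arguments": {"plan": [[[-0.03,0.0,-0.01,0],[-0.08,0.02,-0.03,0],[-0.16,0.05,-0.05,-0.02],[-0.24,0.08,-0.05,-0.04],[-0.32,0.11,-0.05,-0.06],[-0.4,0.13,-0.05,-0.07],[-0.48,0.15,-0.05,-0.07],[-0.56,0.18,-0.05,-0.07],[-0.64,0.2,-0.05,-0.07],[-0.72,0.22,-0.05,-0.07],[-0.8,0.24,-0.05,-0.07],[-0.8,0.24,-0.05,-0.07]]]}}

```text
time_s: 6.57
eef_pos: [0.5721, -0.0867, 0.231]
eef_rot: [-0.001, 0.715, 0.699, -0.002]
wrist_force: [0.3, 0.1, -0.1]
opening: 0.377
grasp_force: 60.3
```

```bash
python3 -c "
from h import *
mv([.582,-.226,.20],-1)"
```

```text
shift [-0.3474  0.0332  0.078 ] roll -0.0019 now [ 0.5721 -0.0867  0.231 ] ang -1.34 tiltz -1.0 q6 -0.33
```

Call:
{"name": "drive_tool", "arguments": {"plan": [[[-0.05,0.005,0,0],[-0.12,0.01,0,0],[-0.2,0.02,0,0],[-0.28,0.03,0,0],[-0.33,0.03,0,0],[-0.348,0.03,0.02,0],[-0.348,0.03,0.07,0],[-0.348,0.03,0.13,0],[-0.348,0.03,0.19,0],[-0.348,0.03,0.22,0],[-0.348,0.03,0.225,0],[-0.348,0.03,0.225,0]]]}}

```text
time_s: 7.57
eef_pos: [0.5821, -0.2192, 0.1415]
eef_rot: [-0.002, 0.713, 0.701, -0.0]
wrist_force: [-0.8, -0.3, -0.1]
opening: 0.375
grasp_force: 60.3
```

Run:
```python
from h import *
mv([.580,-.226,.1215],-1)
im,d,X,c=grab('side');a=cv2.resize(im[118:222,240:400],None,fx=5,fy=5,interpolation=cv2.INTER_CUBIC);save('pics/p.png',a)
```

```text
shift [-0.0172 -0.0049  0.0499] roll -0.0001 now [ 0.5821 -0.2192  0.1415] ang -1.02 tiltz -1.0 q6 -0.53
```

View pics/p.png

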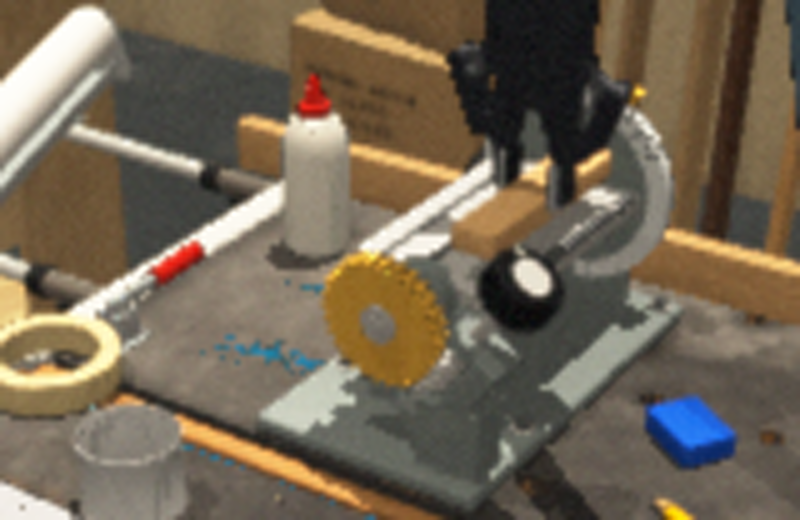

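Call:
{"name": "drive_tool", "arguments": {"plan": [[[-0.009,-0.005,0.015,0],[-0.017,-0.005,0.03,0],[-0.017,-0.005,0.038,0],[-0.017,-0.005,0.044,0],[-0.017,-0.005,0.047,0],[-0.017,-0.005,0.047,0],[-0.017,-0.005,0.047,0]]]}}

```text
time_s: 8.2
eef_pos: [0.581, -0.227, 0.1242]
eef_rot: [0.0, 0.714, 0.701, 0.0]
wrist_force: [0.5, 0.3, 0.0]
opening: 0.378
grasp_force: 60.3
```

Call:
{"name": "drive_tool", "arguments": {"plan": [[[0,0,0.004,0],[0,0,0.007,0],[0,0,0.007,0],[0,0,0.007,0]]]}}

```text
time_s: 8.53
eef_pos: [0.5809, -0.2269, 0.1212]
eef_rot: [-0.0, 0.713, 0.701, -0.0]
wrist_force: [0.4, -0.3, 0.4]
opening: 0.378
grasp_force: 60.3
```

Call:
{"name": "drive_tool", "arguments": {"plan": [[[0,0,0.003,0],[0,0,0.005,0],[0,0,0.005,0],[0,0,0.005,0]]]}}

```text
time_s: 8.87
eef_pos: [0.5811, -0.227, 0.121]
eef_rot: [0.0, 0.713, 0.701, 0.0]
wrist_force: [-4.8, 2.7, 9.5]
opening: 0.375
grasp_force: 61.4
```

Call:
{"name": "drive_tool", "arguments": {"plan": [[[0,-0.004,0,0],[0,-0.007,0,0],[0,-0.01,0,0],[0,-0.01,0,0],[0,-0.01,0,0]]]}}

```text
time_s: 9.28
eef_pos: [0.5781, -0.2275, 0.1207]
eef_rot: [0.002, 0.714, 0.701, 0.001]
wrist_force: [0.8, 0.7, 5.8]
opening: 0.373
grasp_force: 61.1
```

Call:
{"name": "drive_tool", "arguments": {"plan": [[[0,-0.003,0,0],[0,-0.005,0,0],[0,-0.005,0,0],[0,-0.005,0,0]]]}}

```text
time_s: 9.62
eef_pos: [0.5763, -0.2275, 0.1206]
eef_rot: [0.002, 0.713, 0.701, 0.001]
wrist_force: [3.1, 0.3, 5.5]
opening: 0.378
grasp_force: 61.0
```

Call:
{"name": "drive_tool", "arguments": {"plan": [[[0,-0.003,0,0],[0,-0.005,0,0],[0,-0.005,0,0],[0,-0.005,0,0]]]}}

```text
time_s: 9.95
eef_pos: [0.5756, -0.2273, 0.1205]
eef_rot: [0.003, 0.713, 0.701, 0.001]
wrist_force: [9.1, 0.6, 1.9]
opening: 0.377
grasp_force: 60.7
```

Call:
{"name": "drive_tool", "arguments": {"plan": [[[0,-0.003,0,0],[0,-0.005,0,0],[0,-0.005,0,0],[0,-0.005,0,0]]]}}

```text
time_s: 10.28
eef_pos: [0.5754, -0.2273, 0.1208]
eef_rot: [0.005, 0.713, 0.701, 0.003]
wrist_force: [16.0, -0.4, -3.0]
opening: 0.375
grasp_force: 60.5
```

Call:
{"name": "drive_tool", "arguments": {"plan": [[[0,0,0,0],[0,0,0,0],[0,0.004,0,0],[0,0.004,-0.01,0],[0,0.004,-0.04,0],[0,0.004,-0.1,0],[0,0.004,-0.18,0],[0,0.004,-0.26,0],[0,0.004,-0.28,0],[0,0.004,-0.28,0]]], "jaw": 0.35}}

```text
time_s: 11.12
eef_pos: [0.5742, -0.2281, 0.2363]
eef_rot: [0.004, 0.714, 0.701, 0.001]
wrist_force: [-0.1, 0.7, -0.3]
opening: 0.653
grasp_force: 0.0
```

```bash
cat >> h.py <<'E'
def strip():
    im,d,X,c=grab('top')
    m=(X[...,0]>.52)&(X[...,0]<.66)&(X[...,1]>-.325)&(X[...,1]<-.125)&(X[...,2]>.08)&(im[...,0]>im[...,2].astype(int)+40)
    k,l,st,ce=cv2.connectedComponentsWithStats(m.astype(np.uint8)); i=1+np.argmax(st[1:,4]);p=X[l==i]
    q=p.mean(0);nn=np.linalg.svd(p-q,full_matrices=False)[2][2];nn*=np.sign(nn[2])
    print("strip",len(p),q.round(4),nn.round(3),cv2.minAreaRect(p[:,:2].astype(np.float32)*1000))
    return im,X
def tilt(n,X,im):
    m=(X[...,0]>.5)&(X[...,0]<.75)&(X[...,1]>-.31)&(X[...,1]<-.14)&(X[...,2]>.05)&(X[...,2]<.18)&(im.min(-1)>170)
    e=0*X[...,0]
    for th in(.02,.01,.006,.004,.004,.004):
        p=X[m&(abs(e)<th)];c=p.mean(0);nn=np.linalg.svd(p-c,full_matrices=False)[2][2];nn*=np.sign(nn[2]);e=(X-c)@nn
    print(n,"tilt",len(p),c.round(4),nn.round(4),np.arctan2(-nn[0],nn[2]).round(4))
E
python3 - <<'E'
from h import *
im,X=strip();tilt("top",X,im)
im,d,X,c=grab('side');tilt("side",X,im)
save('pics/q.png',cv2.resize(im[118:222,240:400],None,fx=5,fy=5,interpolation=cv2.INTER_CUBIC))
mv([.5095,-.0765,.24],90);mv([.5095,-.0765,.24],-90);print(ctrl.get_obs()['opening'])
E
```

```text
strip 84 [ 0.5766 -0.1659  0.1319] [-0.128 -0.073  0.989] ((575.2481079101562, -169.79388427734375), (30.923320770263672, 43.495086669921875), 0.3902181088924408)
top tilt 204 [ 0.6501 -0.1891  0.1174] [-0.0454 -0.0066  0.9989] 0.0454
side tilt 264 [ 0.6451 -0.2317  0.118 ] [-0.0618 -0.0036  0.9981] 0.0618
shift [ 0.3727 -0.1636 -0.0219] roll -0.5058 now [ 0.5722 -0.2268  0.2313] ang -1.05 tiltz -1.0 q6 -0.55
shift [ 0.3727 -0.1636 -0.0219] roll 0.4942 now [ 0.5722 -0.2268  0.2313] ang -1.05 tiltz -1.0 q6 -0.55
0.653274892342488
```

View pics/q.png

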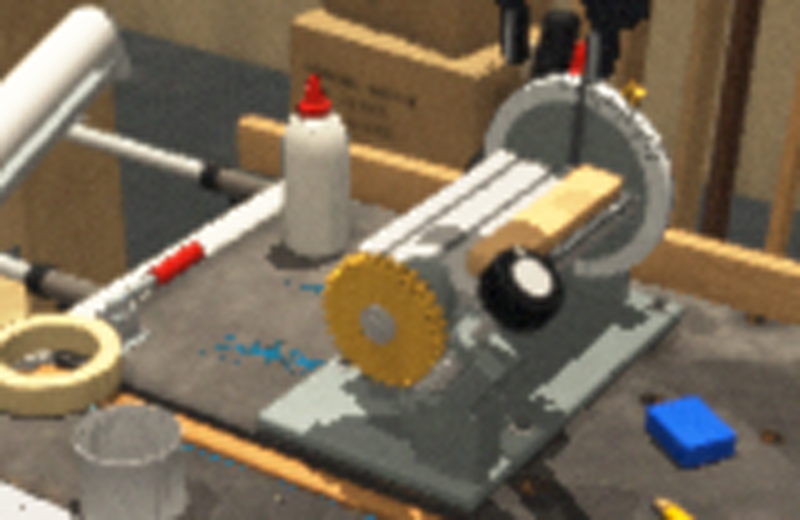

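Call:
{"name": "drive_tool", "arguments": {"plan": [[[0.1,-0.05,-0.03,0.04],[0.2,-0.1,-0.03,0.08],[0.3,-0.14,-0.03,0.12],[0.373,-0.164,-0.03,0.16],[0.373,-0.164,-0.03,0.2],[0.373,-0.164,-0.03,0.24],[0.373,-0.164,-0.03,0.272],[0.373,-0.164,-0.03,0.272],[0.373,-0.164,-0.03,0.272],[0.373,-0.164,-0.03,0.272]]], "jaw": 0.1}}

```text
time_s: 12.05
eef_pos: [0.509, -0.0764, 0.2421]
eef_rot: [-0.001, 0.939, 0.343, -0.001]
wrist_force: [1.2, 0.6, -0.6]
opening: 0.902
grasp_force: 0.0
```

Run:
```python
from h import *
mv([.5095,-.0765,.146],-50)
im,X=strip()
tilt("top",X,im)
```

```text
shift [0.001  0.0015 0.2402] roll 0.0009 now [ 0.509  -0.0764  0.2421] ang -49.84 tiltz -1.0 q6 0.49
strip 187 [ 0.5738 -0.2733  0.129 ] [-0.322 -0.094  0.942] ((574.43798828125, -272.95001220703125), (34.8992919921875, 86.29129791259766), 4.044264316558838)
top tilt 453 [ 0.6418 -0.2437  0.1177] [-0.068  -0.0033  0.9977] 0.0681
```

Call:
{"name": "drive_tool", "arguments": {"plan": [[[0,0.001,0.04,0],[0,0.001,0.1,0],[0,0.001,0.16,0],[0,0.001,0.2,0],[0,0.001,0.225,0],[0,0.001,0.24,0],[0,0.001,0.24,0],[0,0.001,0.24,0]]]}}

```text
time_s: 12.77
eef_pos: [0.5103, -0.077, 0.1478]
eef_rot: [0.0, 0.94, 0.342, 0.0]
wrist_force: [0.1, 0.5, 0.8]
opening: 0.9
grasp_force: 0.0
```

Call:
{"name": "drive_tool", "arguments": {"plan": [[[0,0,0,0],[0,0,0,0],[0,0,0,0],[0,0,0,0],[0,0,0,0],[0,0,0,0],[0,0,0,0]]], "jaw": 1}}

```text
time_s: 13.35
eef_pos: [0.5101, -0.0762, 0.1495]
eef_rot: [-0.0, 0.94, 0.342, 0.0]
wrist_force: [-6.3, 3.8, 12.4]
opening: 0.601
grasp_force: 60.1
```

Call:
{"name": "drive_tool", "arguments": {"plan": [[[0,0,0,0.03],[0,0,0,0.06],[0,0,0,0.09],[0,0,0,0.12],[0,0,0,0.15],[0,0,0,0.18],[0,0,0,0.2],[0,0,0,0.2]]]}}

```text
time_s: 14.02
eef_pos: [0.5121, -0.0771, 0.1487]
eef_rot: [0.001, 0.999, 0.033, 0.003]
wrist_force: [6.0, 1.5, -2.6]
opening: 0.568
grasp_force: 62.5
```

Run:
```python
from h import *
im,X=strip();tilt("top",X,im)
im,d,X,c=grab('side');tilt("side",X,im); mv([.5095,-.0765,.146],-90)
```

```text
strip 255 [ 0.5724 -0.2625  0.1277] [-0.296 -0.032  0.955] ((573.0889892578125, -263.6190185546875), (35.21577835083008, 105.13844299316406), 1.1191818714141846)
top tilt 621 [ 0.6358 -0.2311  0.1185] [-0.127  -0.0018  0.9919] 0.1273
side tilt 146 [ 0.6485 -0.1816  0.1204] [-0.1206  0.0041  0.9927] 0.1209
shift [-0.0063 -0.0019  0.0068] roll 0.022 now [ 0.5121 -0.0771  0.1487] ang -86.03 tiltz -1.0 q6 1.12
```

Call:
{"name": "drive_tool", "arguments": {"plan": [[[0,0,0,0.03],[0,0,0,0.06],[0,0,0,0.09],[0,0,0,0.12],[0,0,0,0.15],[0,0,0,0.18],[0,0,0,0.21],[0,0,0,0.24],[0,0,0,0.27],[0,0,0,0.27]]]}}

```text
time_s: 14.95
eef_pos: [0.5093, -0.0774, 0.1511]
eef_rot: [0.001, 0.925, -0.38, -0.0]
wrist_force: [-18.3, -1.8, 26.4]
opening: 0.565
grasp_force: 128.0
```

Run:
```python
from h import *
im,X=strip();tilt("top",X,im)
im,d,X,c=grab('side');tilt("side",X,im); mv([.5095,-.0765,.146],-90)
```

```text
strip 253 [ 0.5724 -0.2642  0.1246] [-0.485 -0.029  0.874] ((573.6220703125, -265.3089904785156), (102.09443664550781, 33.28389358520508), 89.31832122802734)
top tilt 617 [ 0.6357 -0.232   0.1205] [-1.980e-01 -8.000e-04  9.802e-01] 0.1994
side tilt 130 [ 0.641  -0.1879  0.1219] [-2.148e-01  9.000e-04  9.767e-01] 0.2164
shift [-0.0013 -0.0021  0.0128] roll -0.2472 now [ 0.5093 -0.0775  0.1511] ang -134.49 tiltz -1.0 q6 1.97
```

Call:
{"name": "drive_tool", "arguments": {"plan": [[[0,0,0,0],[0,0,0,0],[0,0,0,0]]], "jaw": 0.1}}

```text
time_s: 15.3
eef_pos: [0.5102, -0.0768, 0.1478]
eef_rot: [-0.0, 0.925, -0.379, 0.001]
wrist_force: [0.2, 0.6, -0.2]
opening: 0.897
grasp_force: 0.0
```

Call:
{"name": "drive_tool", "arguments": {"plan": [[[0,0,0,-0.04],[0,0,0,-0.08],[0,0,0,-0.12],[0,0,0,-0.16],[0,0,0,-0.2],[0,0,0,-0.24],[0,0,0,-0.28],[0,0,0,-0.32],[0,0,0,-0.36],[0,0,0,-0.4],[0,0,0,-0.44],[0,0,0,-0.48]]]}}

```text
time_s: 16.3
eef_pos: [0.5099, -0.0766, 0.1471]
eef_rot: [-0.0, 0.934, 0.356, -0.0]
wrist_force: [-0.4, 0.2, 0.4]
opening: 0.898
grasp_force: 0.0
```

Call:
{"name": "drive_tool", "arguments": {"plan": [[[0,0,0,-0.01],[0,0,0,-0.01],[0,0,0,-0.01],[0,0,0,-0.01],[0,0,0,-0.01],[0,0,0,-0.01],[0,0,0,-0.01]]], "jaw": 1}}

```text
time_s: 16.88
eef_pos: [0.5097, -0.0764, 0.1482]
eef_rot: [-0.0, 0.93, 0.367, -0.0]
wrist_force: [-4.1, 2.7, 8.9]
opening: 0.6
grasp_force: 60.6
```

Call:
{"name": "drive_tool", "arguments": {"plan": [[[0,0,0,0.04],[0,0,0,0.08],[0,0,0,0.12],[0,0,0,0.16],[0,0,0,0.2],[0,0,0,0.24],[0,0,0,0.28],[0,0,0,0.32],[0,0,0,0.36],[0,0,0,0.4],[0,0,0,0.44],[0,0,0,0.46]]]}}

```text
time_s: 17.88
eef_pos: [0.5092, -0.0776, 0.1496]
eef_rot: [0.001, 0.94, -0.342, -0.0]
wrist_force: [-11.4, -2.4, 19.1]
opening: 0.564
grasp_force: 132.3
```

Run:
```python
from h import *
im,X=strip();tilt("top",X,im)
im,d,X,c=grab('side');tilt("side",X,im); mv([.5095,-.0765,.146],-90)
save('pics/r.png',cv2.resize(im[118:222,240:400],None,fx=5,fy=5,interpolation=cv2.INTER_CUBIC))
```

```text
strip 273 [ 0.5713 -0.2642  0.1186] [-0.468 -0.041  0.883] ((573.652587890625, -265.7352600097656), (105.07200622558594, 38.02009201049805), 89.34220886230469)
top tilt 488 [ 0.6343 -0.2279  0.1233] [-0.3178  0.0033  0.9482] 0.3234
side tilt 129 [ 0.634  -0.1854  0.1233] [-0.3185 -0.0012  0.9479] 0.3241
shift [-0.0013 -0.0026  0.009 ] roll -0.2214 now [ 0.5092 -0.0776  0.1496] ang -129.86 tiltz -1.0 q6 1.89
```

View pics/r.png

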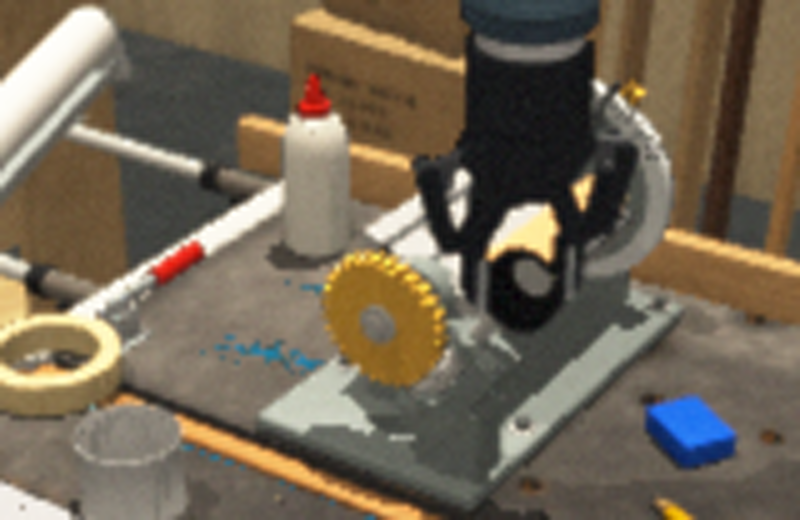

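Run:
```python
from h import *
from scipy.optimize import least_squares
D=np.load("pics/side0.npz");im=D["im"]
i=ctrl.camera_info("side");K,R,t=map(np.array,(i["camera_matrix"],i["R"],i["t"]))
yp=-.329
xs=np.arange(.50,.70,.0005);zs=np.arange(.21,.06,-.0005)
x,z=np.meshgrid(xs,zs);q=np.stack([x,np.full_like(x,yp)+0,z],-1)@R.T+t;q=q@K.T;q=(q[...,:2]/q[...,2:]).astype(np.float32)
r=cv2.remap(im,q[...,0],q[...,1],cv2.INTER_CUBIC)
g=cv2.remap(im.min(-1).astype(np.float32),q[...,0],q[...,1],cv2.INTER_LINEAR)
X=D["X"];m=(X[...,0]>.53)&(X[...,0]<.68)&(X[...,1]<-.315)&(X[...,1]>-.345)&(X[...,2]>.14)&(X[...,2]<.18)
p=X[m];print("dial face y by x",np.polyfit(p[:,0]-.605,p[:,1],1),len(p),np.percentile(p[:,1],[10,50,90]))
pts=[]
c=np.array([.606,.105])
for a in np.radians(np.arange(-70,80,2)): # from vertical, + to front
    rr=np.arange(.06,.1,.0005);px=c[0]-rr*np.sin(a);pz=c[1]+rr*np.cos(a)
    u=((px-.5)/.0005).astype(np.float32)[None];v=((.21-pz)/.0005).astype(np.float32)[None]
    pr=cv2.remap(g,u,v,1)[0]; k=np.argmax(pr[:60]); 
    e=np.where(pr[k:]<(pr[k]+pr[min(k+22,len(pr)-1)])/2)[0]
    if len(e) and pr[k]>130: pts.append([a,rr[k+e[0]],px[k+e[0]],pz[k+e[0]]])
pts=np.array(pts)
f=least_squares(lambda s:np.hypot(pts[:,2]-s[0],pts[:,3]-s[1])-s[2],[.606,.105,.08],loss="soft_l1",f_scale=.001)
print("circle",f.x,len(pts)); print((1000*f.fun).round(1))
u,v,w=yel(im,358,376,128,146);C,d=ray(u,v,"side");P=C+(yp-C[1])/d[1]*d
print("tab",P,"angle",np.arctan2(f.x[0]-P[0],P[2]-f.x[1]),np.hypot(P[0]-f.x[0],P[2]-f.x[1]))
o=r.copy();cc=(int((f.x[0]-.5)/.0005),int((.21-f.x[1])/.0005));cv2.circle(o,cc,int(f.x[2]/.0005),(255,0,255),1);cv2.circle(o,cc,3,(255,0,255),1)
save("pics/s.png",cv2.resize(np.hstack([r,o]),None,fx=1,fy=1.))
```

```text
dial face y by x [ 0.01426785 -0.32836652] 295 [-0.33180786 -0.32803568 -0.32443693]
circle [0.60847927 0.11236943 0.07899431] 67
[ 0.7  0.9  0.8  0.1 -0.  -0.2 -0.8 -1.4 -2.6 -0.7 -0.3 -0.9  0.  -0.
 -0.6 -0.7 -1.2 -0.2  0.7  0.7  0.7  0.2  0.3  0.8  0.8  0.4  0.9  1.5
  0.3  0.9  1.   0.1 -0.2 -0.1  0.1  0.7  0.4 -0.4 -1.7 -2.  -2.3 -2.1
 -0.9 -0.7 -1.   0.3  0.5  0.2 -0.   0.2  1.   1.7  1.  -1.2 -1.  -0.2
 -0.4 -0.2  0.6  0.9  0.2 -0.6 -0.8 -0.5  0.7  0.5  0.3]
tab [ 0.56807901 -0.329       0.19022828] angle 0.4786460584024383 0.08771647985744543
```

View pics/s.png

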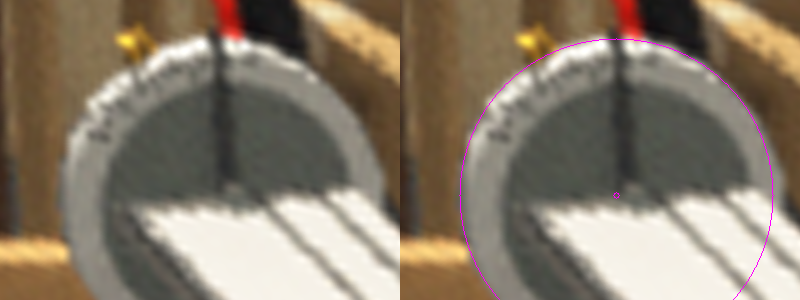

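Call:
{"name": "drive_tool", "arguments": {"plan": [[[0,0,0,0],[0,0,0,0],[0,0,0,0]]], "jaw": 0.1}}

```text
time_s: 18.23
eef_pos: [0.51, -0.0766, 0.1471]
eef_rot: [-0.0, 0.941, -0.34, -0.0]
wrist_force: [-0.2, 0.6, 0.1]
opening: 0.9
grasp_force: 0.0
```

Call:
{"name": "drive_tool", "arguments": {"plan": [[[0,0,0,-0.04],[0,0,0,-0.08],[0,0,0,-0.12],[0,0,0,-0.16],[0,0,0,-0.2],[0,0,0,-0.24],[0,0,0,-0.28],[0,0,0,-0.32],[0,0,0,-0.36],[0,0,0,-0.4],[0,0,0,-0.44],[0,0,0,-0.48]]]}}

```text
time_s: 19.23
eef_pos: [0.5099, -0.0765, 0.1468]
eef_rot: [-0.0, 0.918, 0.396, -0.0]
wrist_force: [-0.4, 0.6, 0.8]
opening: 0.899
grasp_force: 0.0
```

Call:
{"name": "drive_tool", "arguments": {"plan": [[[0,0,0,0],[0,0,0,0],[0,0,0,0],[0,0,0,0],[0,0,0,0],[0,0,0,0],[0,0,0,0]]], "jaw": 1}}

```text
time_s: 19.82
eef_pos: [0.5097, -0.0763, 0.148]
eef_rot: [-0.0, 0.92, 0.391, -0.0]
wrist_force: [-3.8, 1.0, 8.5]
opening: 0.598
grasp_force: 60.7
```

Call:
{"name": "drive_tool", "arguments": {"plan": [[[0,0,0,0.04],[0,0,0,0.08],[0,0,0,0.12],[0,0,0,0.16],[0,0,0,0.2],[0,0,0,0.24],[0,0,0,0.28],[0,0,0,0.32],[0,0,0,0.36],[0,0,0,0.4],[0,0,0,0.44],[0,0,0,0.46]]]}}

```text
time_s: 20.82
eef_pos: [0.506, -0.075, 0.1512]
eef_rot: [-0.0, 0.949, -0.316, -0.005]
wrist_force: [-36.4, 8.4, 50.4]
opening: 0.571
grasp_force: 126.9
```

Call:
{"name": "drive_tool", "arguments": {"plan": [[[0,0,0,0.46],[0,0,0,0],[0,0,0,0],[0,0,-0.05,0],[0,0,-0.12,0],[0,0,-0.2,0],[0,0,-0.28,0],[0,0,-0.3,0],[0,0,-0.3,0]]], "jaw": 0.1}}

```text
time_s: 21.57
eef_pos: [0.5117, -0.0774, 0.2704]
eef_rot: [0.0, 0.949, -0.315, 0.003]
wrist_force: [-0.2, 0.5, -0.3]
opening: 0.902
grasp_force: 0.0
```

Run:
```python
from h import *
im,X=strip();tilt("top",X,im)
im,d,X,c=grab('side');tilt("side",X,im); mv([.5095,-.0765,.146],-50);mv([.4,.06,.27],-50)
C1,r1=ray(366.19,135.54,"side")
for u,v in((443.4,181.0),(443.8,181.3)):
    C2,r2=ray(u,v,"top");s=np.linalg.lstsq(np.c_[r1,-r2],C2-C1,rcond=None)[0];print("tri",C1+s[0]*r1,C2+s[1]*r2)
```

```text
strip 185 [ 0.5699 -0.2761  0.1127] [-0.613 -0.114  0.782] ((571.3760375976562, -276.561767578125), (34.54973602294922, 79.69863891601562), 2.947897434234619)
top tilt 285 [ 0.6393 -0.2508  0.1296] [-4.485e-01  6.000e-04  8.938e-01] 0.465
side tilt 475 [ 0.6298 -0.219   0.125 ] [-0.4554 -0.0011  0.8903] 0.4728
shift [-0.000e+00 -2.000e-04  3.008e-01] roll -0.4257 now [ 0.5096 -0.0766  0.2663] ang -126.62 tiltz -1.0 q6 1.83
shift [-0.4236 -0.1107 -0.0089] roll -0.4257 now [ 0.5096 -0.0766  0.2663] ang -126.62 tiltz -1.0 q6 1.83
tri [ 0.57328631 -0.33956705  0.18522547] [ 0.57060198 -0.34084393  0.18513453]
tri [ 0.57368835 -0.34038463  0.18483776] [ 0.56955553 -0.3423532   0.18470337]
```

```bash
python3 -c "
from h import *
mv([.36,-.35,.28],-50)"
```

```text
shift [ 0.1076  0.7716 -0.0342] roll -0.4257 now [ 0.5096 -0.0766  0.2663] ang -126.62 tiltz -1.0 q6 1.83
```

Call:
{"name": "drive_tool", "arguments": {"plan": [[[0.01,0.08,-0.035,-0.04],[0.03,0.17,-0.035,-0.08],[0.04,0.26,-0.035,-0.12],[0.05,0.35,-0.035,-0.16],[0.06,0.44,-0.035,-0.2],[0.07,0.53,-0.035,-0.24],[0.09,0.62,-0.035,-0.28],[0.1,0.7,-0.035,-0.32],[0.108,0.77,-0.035,-0.36],[0.108,0.77,-0.035,-0.39],[0.108,0.77,-0.035,-0.42],[0.108,0.77,-0.035,-0.425]]]}}

```text
time_s: 22.67
eef_pos: [0.3601, -0.3497, 0.2783]
eef_rot: [-0.002, 0.939, 0.343, -0.0]
wrist_force: [-1.0, 0.1, 1.2]
opening: 0.902
grasp_force: 0.0
```

Run:
```python
from h import *
im,X=strip();tilt("top",X,im); T=im
im,d,X,c=grab('side');tilt("side",X,im)
np.savez("pics/s1.npz",im=im,X=X);np.savez("pics/t1.npz",im=T)
K,R,t=c; o=[]
old=np.load("pics/side0.npz")["im"]
for I,yp in((im,-.329),(old,-.329)):
    x,z=np.meshgrid(np.arange(.54,.66,.0003),np.arange(.215,.11,-.0003));q=np.stack([x,0*x+yp,z],-1)@R.T+t;q=q@K.T;q=(q[...,:2]/q[...,2:]).astype(np.float32)
    o.append(cv2.remap(I,q[...,0],q[...,1],cv2.INTER_CUBIC))
a=np.hstack(o); b=cv2.resize(T[168:190,425:452],None,fx=9,fy=9,interpolation=cv2.INTER_CUBIC)
b0=cv2.resize(np.load("pics/top0.npz")["im"][168:190,425:452],None,fx=9,fy=9,interpolation=cv2.INTER_CUBIC)
B=np.zeros((b.shape[0],a.shape[1],3),np.uint8);B[:,:b.shape[1]]=b;B[:,400:400+b.shape[1]]=b0
save("pics/u.png",np.vstack([a,B])); print(a.shape,b.shape)
mv([.5095,-.0765,.27],-50)
```

```text
strip 464 [ 0.5701 -0.2268  0.113 ] [-0.585 -0.006  0.811] ((570.7939453125, -231.6140899658203), (168.156005859375, 36.660343170166016), 88.8945083618164)
top tilt 523 [ 0.628  -0.2221  0.1236] [-4.419e-01 -8.000e-04  8.971e-01] 0.4577
side tilt 481 [ 0.6294 -0.2199  0.125 ] [-0.4537  0.0031  0.8912] 0.4709
(350, 800, 3) (198, 243, 3)
shift [ 0.7232 -0.2841  0.0234] roll -0.0005 now [ 0.3605 -0.3493  0.2787] ang -50.09 tiltz -1.0 q6 -0.13
```

View pics/u.png

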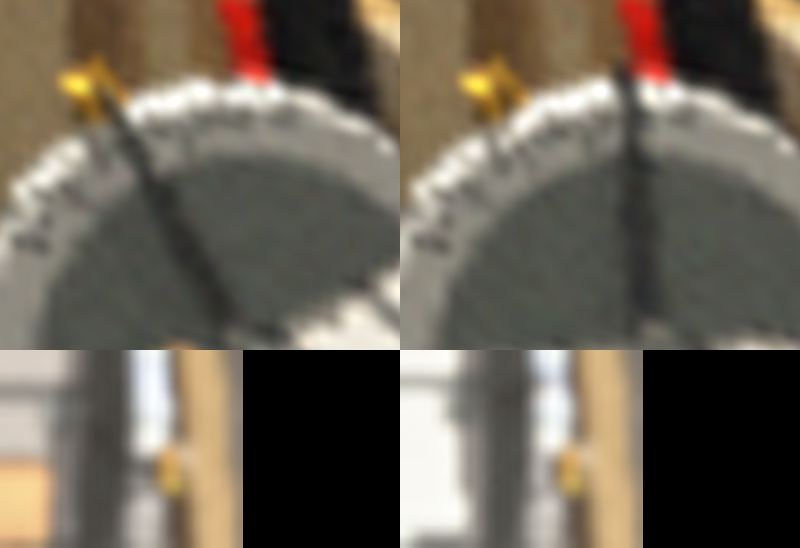

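Run:
```python
from h import *
np.set_printoptions(linewidth=200)
t0=np.load("pics/top0.npz")["im"].astype(int);t1=np.load("pics/t1.npz")["im"].astype(int)
print("cols 432..446 rows 172..188 t1");print(t1.mean(-1)[172:189,432:447].astype(int));print("t0");print(t0.mean(-1)[172:189,432:447].astype(int))
for nm in("side0","s1"):
    im=np.load(f"pics/{nm}.npz")["im"].astype(int);print(nm,"rows 130..150, cols 356..376");print(im.mean(-1)[130:150,352:376].astype(int))
im=np.load("pics/s1.npz")["im"].astype(int);print((im[...,0]-im[...,2])[130:144,358:376])
```

```text
cols 432..446 rows 172..188 t1
[[104  92  81  73  73  70  79 133 211 245 247 200 128 134 165]
 [102  95  84  75  73  70  79 132 207 245 248 215 144 133 162]
 [108 102  90  77  72  69  78 130 201 241 246 223 153 134 159]
 [105  99  87  72  70  69  77 122 190 233 239 213 147 130 157]
 [102  96  81  68  66  67  77 124 194 236 239 201 135 124 155]
 [107  98  81  65  62  66  80 131 206 244 242 203 139 131 158]
 [114 101  81  68  63  65  81 132 202 237 230 194 158 159 171]
 [118 100  82  69  67  66  75 116 169 191 183 174 171 182 185]
 [118  98  79  71  69  66  71  94 122 127 130 151 164 175 183]
 [117  97  77  71  71  68  76  98 114 109 115 142 152 154 171]
 [117  95  76  72  72  71  83 112 135 129 128 148 150 141 160]
 [119  95  75  72  72  73  84 113 144 149 141 138 133 126 152]
 [119  95  75  70  71  74  90 126 165 181 161 126 100 106 143]
 [120  95  75  71  70  76 103 148 188 202 177 126  86  95 134]
 [122  99  76  71  71  78 110 157 189 197 174 122  85  93 132]
 [126 103  77  72  73  81 113 158 186 191 166 118  82  91 131]
 [117  96  76  71  74  83 115 158 186 191 164 118  85  89 126
[... 5457 characters left out ...]
 53  51  52  55  52  52]
 [ 18  14   8  23  37  49  70 109 121 136  95  54  51  53  50  52  52  48]
 [ 12  17  14   7   9  26 101  69  93 171 172  80  50  53  50  55  48  51]
 [ 10  11  13  20  16  11  38  32  97 121  88  56  50  55  53  51  49  47]
 [ 15  11  13   9  13  13  12  45  87  67  50  51  50  54  52  52  50  54]
 [ 13  11  15  15  11   7  11  18  42  42  49  51  50  48  51  53  51  52]
 [  9  11  12  15   9   5   8  13  16  19  43  48  50  49  52  47  49  51]
 [  5   7   9  12   6   8  11  14  14  22  23  38  47  53  51  49  49  49]
 [  5   3   5   4   5  10  15  13  13  20  21  23  44  52  50  48  45  49]
 [  7   4   4   1   3   8  13  15  13  14  18  12  23  46  48  49  49  52]]
```

Run:
```python
from h import *
def P(u,v,n,ax,val): C,r=ray(u,v,n);return (C+(val-C[ax])/r[ax]*r).round(4)
print("top z=.18 tab yellow",P(443.6,180.97,"top",2,.18),"tab dip",P(441.5,181.4,"top",2,.18),"pointer",P(440.3,181.07,"top",2,.18),"pointer442",P(442,181.2,"top",2,.18))
# side pointer line fit, sub-pixel, dark centroid per row with column range around line
im=np.load("pics/s1.npz")["im"].mean(-1);old=np.load("pics/side0.npz")["im"].mean(-1)
def fit(I,rows,f):
    o=[]
    for r in rows:
        c0=int(round(f(r)));cs=np.arange(c0-3,c0+4);p=I[r,cs];w=np.clip(np.minimum(p[:1].mean(),p[-1:].mean())-p,0,None)
        if w.sum()>20:o.append((r,(cs*w).sum()/w.sum()))
    return np.array(o)
a=fit(im,range(140,156),lambda r:356.6-(r-149)*8.5/12)
b=fit(old,range(135,154),lambda r:356-(r-135)*.06)
from scipy.stats import linregress
for nm,o in(("now",a),("old",b)):
    l=linregress(o[:,0],o[:,1]);res=o[:,1]-l.intercept-l.slope*o[:,0];k=abs(res)<.6;l=linregress(o[k,0],o[k,1])
    g=lambda r:l.intercept+l.slope*r
    for yp in(-.325,-.328):
        A=P(g(137),137,"side",1,yp);B=P(g(152),152,"side",1,yp);d=A-B
        print(nm,k.sum(),res.round(1).tolist() if yp==-.325 else "","yp",yp,"tip~",A,"ang",np.arctan2(-d[0],d[2]).round(4), "x at z .105",(B-d*(B[2]-.105)/d[2])[0].round(4))
        for yt in(-.334,-.34):
            T=P(366.19,135.54,"side",1,yt);n=np.array([d[2],-d[0]])/np.hypot(d[0],d[2]);print("  tab yt",yt,T,"offset off pointer line mm (+ = tab further back)",1000*(n@(T[[0,2]]-A[[0,2]])).round(5))
```

```text
top z=.18 tab yellow [ 0.5716 -0.343   0.18  ] tab dip [ 0.5701 -0.3353  0.18  ] pointer [ 0.5714 -0.331   0.18  ] pointer442 [ 0.5708 -0.3372  0.18  ]
now 11 [0.3, -0.4, -0.1, 0.2, -0.0, 0.1, 0.1, -0.1, -0.1, 0.0, 0.0] yp -0.325 tip~ [ 0.572  -0.325   0.1851] ang 0.4734 x at z .105 0.613
  tab yt -0.334 [ 0.5705 -0.334   0.1879] offset off pointer line mm (+ = tab further back) -0.060000000000000005
  tab yt -0.34 [ 0.5735 -0.34    0.185 ] offset off pointer line mm (+ = tab further back) 1.2899999999999998
now 11  yp -0.328 tip~ [ 0.5735 -0.328   0.1836] ang 0.474 x at z .105 0.6138
  tab yt -0.334 [ 0.5705 -0.334   0.1879] offset off pointer line mm (+ = tab further back) -0.71
  tab yt -0.34 [ 0.5735 -0.34    0.185 ] offset off pointer line mm (+ = tab further back) 0.64
old 16 [-0.1, 0.3, 0.5, 0.0, -0.4, 0.0, -0.0, -0.1, 0.0, -0.1, 0.0, -0.2, -0.1, -0.4, -0.4, -0.0, 1.0] yp -0.325 tip~ [ 0.6076 -0.325   0.1766] ang 0.0504 x at z .105 0.6112
  tab yt -0.334 [ 0.5705 -0.334   0.1879] offset off pointer line mm (+ = tab further back) -36.48
  tab yt -0.34 [ 0.5735 -0.34    0.185 ] offset off pointer line mm (+ = tab further back) -33.63
old 16  yp -0.328 tip~ [ 0.6092 -0.328   0.1751] ang 0.0503 x at z .105 0.6127
  tab yt -0.334 [ 0.5705 -0.334   0.1879] offset off pointer line mm (+ = tab further back) -38.010000000000005
  tab yt -0.34 [ 0.5735 -0.34    0.185 ] offset off pointer line mm (+ = tab further back) -35.16
```

Run:
```python
from h import *
t=.4675;ex=np.array([np.cos(t),0,np.sin(t)]);ez=np.array([-np.sin(t),0,np.cos(t)]);p0=np.array([.613,0,.105])
for n in("top","side"):
    im,d,X,c=grab(n)
    m=(X[...,0]>.52)&(X[...,0]<.64)&(X[...,1]>-.335)&(X[...,1]<-.115)&(X[...,2]>.07)&(im[...,0].astype(int)>im[...,2].astype(int)+40)
    xs=(X-p0)@ex;zs=(X-p0)@ez
    top=m&(abs(zs-.030)<.005);p=X[top]
    a=np.c_[p@ex,p[:,1],np.ones(len(p))];f=np.linalg.lstsq(a,p@ez,rcond=None)[0]
    tab=np.c_[xs[top],X[top][:,1]].astype(np.float32)*1000
    print(n,len(p),"h med",np.median(zs[top]).round(4),"slopes",f[:2].round(3),"xs pct",np.percentile(xs[top],[2,50,98]).round(4),"y pct",np.percentile(p[:,1],[1,50,99]).round(4),cv2.minAreaRect(tab))
    s=(X[...,1]>-.30)&(X[...,1]<-.15)&(im.min(-1)>170)&(abs(zs-.011)<.006);print("   steel h",np.median(zs[s]).round(4),np.percentile(xs[s],[2,98]).round(4))
```

```text
top 309 h med 0.0291 slopes [ 0.02  -0.004] xs pct [-0.0506 -0.0339 -0.017 ] y pct [-0.3052 -0.2272 -0.15  ] ((-33.2900505065918, -226.67953491210938), (159.3619384765625, 36.15318298339844), 89.6683578491211)
   steel h 0.0105 [-0.0162  0.0609]
side 186 h med 0.0288 slopes [0.019 0.006] xs pct [-0.0508 -0.0336 -0.0177] y pct [-0.3056 -0.247  -0.1606] ((-34.05870819091797, -229.33599853515625), (156.7880096435547, 35.282920837402344), 89.97783660888672)
   steel h 0.0102 [-0.0103  0.0598]
```

```bash
python3 -c "
from h import *
mv([.567,-.227,.23],-90.5)"
```

```text
shift [0.5915 0.0953 0.1238] roll 0.2239 now [ 0.3609 -0.3493  0.2795] ang -50.19 tiltz -1.0 q6 -0.13
```

Call:
{"name": "drive_tool", "arguments": {"plan": [[[0.07,0.01,0,0.03],[0.15,0.025,0,0.06],[0.23,0.04,0,0.09],[0.31,0.05,0,0.12],[0.39,0.065,0,0.15],[0.47,0.075,0,0.18],[0.55,0.09,0,0.21],[0.592,0.095,0,0.224],[0.592,0.095,0.06,0.224],[0.592,0.095,0.124,0.224],[0.592,0.095,0.124,0.224],[0.592,0.095,0.124,0.224]]]}}

```text
time_s: 23.87
eef_pos: [0.5661, -0.2258, 0.2296]
eef_rot: [-0.001, 1.0, -0.003, -0.002]
wrist_force: [0.2, 0.4, 0.5]
opening: 0.901
grasp_force: 0.0
```

```bash
python3 -c "
from h import *
mv([.567,-.227,.125],-90.5)"
```

```text
shift [0.0034 0.0036 0.2614] roll 0.0006 now [ 0.5661 -0.2258  0.2296] ang -90.39 tiltz -1.0 q6 1.0
```

Call:
{"name": "drive_tool", "arguments": {"plan": [[[0.003,0.003,0.05,0],[0.003,0.003,0.13,0],[0.003,0.003,0.2,0],[0.003,0.003,0.24,0],[0.003,0.003,0.26,0],[0.003,0.003,0.265,0],[0.003,0.003,0.265,0]]]}}

```text
time_s: 24.45
eef_pos: [0.569, -0.2288, 0.1269]
eef_rot: [0.0, 1.0, -0.003, 0.001]
wrist_force: [-0.0, 1.3, 0.2]
opening: 0.898
grasp_force: 0.0
```

Call:
{"name": "drive_tool", "arguments": {"plan": [[[0,0,0.004,0],[0,0,0.008,0],[0,0,0.012,0],[0,0,0.012,0]]]}}

```text
time_s: 24.78
eef_pos: [0.5686, -0.2283, 0.1214]
eef_rot: [0.0, 1.0, -0.003, 0.0]
wrist_force: [-0.1, -0.2, 0.2]
opening: 0.897
grasp_force: 0.0
```

Call:
{"name": "drive_tool", "arguments": {"plan": [[[0,0,0.003,0],[0,0,0.006,0],[0,0,0.008,0],[0,0,0.008,0]]]}}

```text
time_s: 25.12
eef_pos: [0.5683, -0.228, 0.1174]
eef_rot: [-0.0, 1.0, -0.003, -0.0]
wrist_force: [1.0, 0.7, -0.6]
opening: 0.894
grasp_force: 0.0
```

Call:
{"name": "drive_tool", "arguments": {"plan": [[[0,0,0.003,0],[0,0,0.006,0],[0,0,0.006,0],[0,0,0.006,0]]]}}

```text
time_s: 25.45
eef_pos: [0.5683, -0.2281, 0.1151]
eef_rot: [-0.0, 1.0, -0.003, -0.0]
wrist_force: [0.7, -0.8, -0.7]
opening: 0.9
grasp_force: 0.0
```

Call:
{"name": "drive_tool", "arguments": {"plan": [[[0,0,0.003,0],[0,0,0.005,0],[0,0,0.005,0],[0,0,0.005,0]]]}}

```text
time_s: 25.78
eef_pos: [0.5684, -0.2281, 0.1132]
eef_rot: [-0.0, 1.0, -0.003, -0.0]
wrist_force: [-0.4, 0.4, 0.4]
opening: 0.903
grasp_force: 0.0
```

Call:
{"name": "drive_tool", "arguments": {"plan": [[[0,0,0.003,0],[0,0,0.005,0],[0,0,0.005,0],[0,0,0.005,0]]]}}

```text
time_s: 26.12
eef_pos: [0.5683, -0.2281, 0.1112]
eef_rot: [-0.0, 1.0, -0.003, -0.0]
wrist_force: [-0.2, -0.3, 0.4]
opening: 0.896
grasp_force: 0.0
```

Call:
{"name": "drive_tool", "arguments": {"plan": [[[0,0,0.003,0],[0,0,0.005,0],[0,0,0.005,0],[0,0,0.005,0]]]}}

```text
time_s: 26.45
eef_pos: [0.5686, -0.2283, 0.1097]
eef_rot: [0.0, 1.0, -0.003, 0.0]
wrist_force: [-1.3, -0.8, 3.0]
opening: 0.903
grasp_force: 1.7
```

Call:
{"name": "drive_tool", "arguments": {"plan": [[[0,0,0.003,0],[0,0,0.005,0],[0,0,0.005,0],[0,0,0.005,0]]]}}

```text
time_s: 26.78
eef_pos: [0.5687, -0.2284, 0.1094]
eef_rot: [0.0, 1.0, -0.003, 0.0]
wrist_force: [-6.2, 2.0, 14.5]
opening: 0.897
grasp_force: 7.7
```

Call:
{"name": "drive_tool", "arguments": {"plan": [[[-0.003,0,0.0015,0],[-0.006,0,0.003,0],[-0.01,0,0.005,0],[-0.01,0,0.005,0]]]}}

```text
time_s: 27.12
eef_pos: [0.5668, -0.2289, 0.1084]
eef_rot: [0.001, 1.0, -0.003, 0.003]
wrist_force: [0.1, 1.3, 13.8]
opening: 0.904
grasp_force: 6.0
```

Call:
{"name": "drive_tool", "arguments": {"plan": [[[-0.003,0,0.0015,0],[-0.006,0,0.003,0],[-0.008,0,0.004,0],[-0.008,0,0.004,0]]]}}

```text
time_s: 27.45
eef_pos: [0.5637, -0.2293, 0.1068]
eef_rot: [0.001, 1.0, -0.003, 0.003]
wrist_force: [0.3, 0.6, 14.3]
opening: 0.902
grasp_force: 5.8
```

Call:
{"name": "drive_tool", "arguments": {"plan": [[[0,0,-0.005,0],[0,0,-0.02,0],[0,0,-0.06,0],[0,0,-0.13,0],[0,0,-0.21,0],[0,0,-0.29,0],[0,0,-0.36,0],[0,0,-0.4,0],[0,0,-0.4,0]]]}}

```text
time_s: 28.2
eef_pos: [0.5629, -0.2292, 0.2686]
eef_rot: [0.002, 1.0, -0.003, 0.003]
wrist_force: [0.9, -1.4, 1.1]
opening: 0.901
grasp_force: 0.0
```

```bash
cat > st.py <<'E'
from h import *
t=.4675;ex=np.array([np.cos(t),0,np.sin(t)]);ez=np.array([-np.sin(t),0,np.cos(t)]);p0=np.array([.613,0,.105])
for n in("top","side"):
    im,d,X,c=grab(n); np.savez(f"pics/{n}_f.npz",im=im,X=X)
    xs=(X-p0)@ex;zs=(X-p0)@ez
    top=(xs>-.07)&(xs<0)&(X[...,1]>-.335)&(X[...,1]<-.115)&(im[...,0].astype(int)>im[...,2].astype(int)+40)&(abs(zs-.03)<.005);p=X[top]
    print(n,len(p),"h",np.median(zs[top]).round(4),"xs pct",np.percentile(xs[top],[2,50,98]).round(4),cv2.minAreaRect(np.c_[xs[top],p[:,1]].astype(np.float32)*1000))
    tilt(n,X,im)
mv([.36,-.35,.28],-50)
E
python3 st.py
```

```text
top 207 h 0.0293 xs pct [-0.0515 -0.0362 -0.0173] ((-34.524810791015625, -230.28341674804688), (161.95396423339844, 33.98342514038086), 88.88838195800781)
top tilt 192 [ 0.6391 -0.1862  0.129 ] [-0.4541  0.0064  0.8909] 0.4713
side 178 h 0.0291 xs pct [-0.051  -0.0341 -0.0183] ((-34.83747863769531, -230.19293212890625), (163.1283416748047, 34.34529113769531), 89.40518951416016)
side tilt 437 [ 0.6307 -0.2226  0.1254] [-0.4525  0.0011  0.8917] 0.4696
shift [-0.5009  0.3077 -0.0412] roll -0.2241 now [ 0.5611 -0.2281  0.2636] ang -90.33 tiltz -1.0 q6 0.99
```

```bash
python3 -c "
from h import *
print(ctrl.hand_in())"
```

```text
the job is handed in; nothing more can be done
None
```

I handed the job in at about 28 s of the 64 s allowed; the result wasn't reported back. By camera the pointer and index tab line up within about 1.3 mm (limit 2 mm). The strip lies flat and centred against the ledge. I did not touch the tab, tin, tape or the other tray pieces.

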